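# Pack the heat-sink repair kit

## Task

Pack the repair kit in the carrier on the bench: stand the white-lidded pot in the yellow tray and the white bottle with the red cap in the red tray, both upright, and lay the finned heat sink, fins up as it lies now, in the green tray and the blue folding hex-key set in the blue tray, each fully inside and flat on the floor of its tray. Leave the yellow-lidded pot and the cream bottle with the white cap where they stand.

Things in the scene. Friction and masses are not known exactly. Their poses are not given: they have to be found in the camera images.
- white_pot_mid (a point): centre, half-way up (26 mm above its underside), of the loose round screw-top pot that is all white with a white lid: 52 mm across the lid, 47 mm across the body below it, 52 mm tall (the lid is the top 16 mm). Stands upright; z up
- red_cap_bottle_mid (a point): centre, half-way up (70 mm above its underside), of the loose white bottle with a RED cap, 59 mm across, 141 mm tall, narrowing towards the cap above about 90 mm; the round cap is 29 mm across and the top 17 mm, and strong enough to lift the bottle by. Stands upright; z up. Keep the arm clear of the tall fixed black drawer cabinet behind: its front is at x = 0.66 m from y = 0.12 to 0.52 m, 0.62 m high
- sink_mid (a point): centre (16 mm above its underside) of the loose silver finned heat sink: 50 mm along its x, 60 mm along its y, 32 mm tall, fins up; z up
- keys_mid (a point): centre (9 mm above its underside) of the loose folding hex-key set, blue body with grey keys on top: 30 mm along its x, 90 mm along its y, about 20 mm tall. It fits a tray only with its length roughly along the tray's long side; z up
- yellow_pot_mid (a point): look-alike to be left alone: centre, half-way up, of a loose cream screw-top pot with a YELLOW lid, 52 mm across, 52 mm tall
- white_cap_bottle_mid (a point): look-alike to be left alone: centre, half-way up, of a loose cream bottle with a WHITE cap, 64 mm across, 155 mm tall; stands upright (the bottles at the back wall and far left belong to the room)
- tray_red_floor (a point): the red tray: this is an open tray, 126 x 96 mm outside (long side along its x), red plastic, fixed in the carrier. Inside 120 x 90 mm; walls 3 mm thick, rim 10 mm above the tray floor. This point is the centre of the inner floor (7 mm above the bench); z up. The four trays stand two by two in one fixed grey carrier with a steel bar handle at each end; which tray is in which quarter varies, neighbours' centres are 132 mm apart lengthwise and 99 mm sideways
- tray_yellow_floor (a point): the yellow tray: this is an open tray, 126 x 96 mm outside (long side along its x), yellow plastic, fixed in the carrier. Inside 120 x 90 mm; walls 3 mm thick, rim 10 mm above the tray floor. This point is the centre of the inner floor (7 mm above the bench); z up
- tray_green_floor (a point): the green tray: this is an open tray, 126 x 96 mm outside (long side along its x), green plastic, fixed in the carrier. Inside 120 x 90 mm; walls 3 mm thick, rim 10 mm above the tray floor. This point is the centre of the inner floor (7 mm above the bench); z up
- tray_blue_floor (a point): the blue tray: this is an open tray, 126 x 96 mm outside (long side along its x), blue plastic, fixed in the carrier. Inside 120 x 90 mm; walls 3 mm thick, rim 10 mm above the tray floor. This point is the centre of the inner floor (7 mm above the bench); z up
Not all that is in view belongs to the job. There is more than one size of the part that bears sink_mid; the job needs the largest. Several things look just like the part that bears white_pot_mid: the one meant starts nearest to the robot's base.

How it is judged:
At the end, for the whole second after the job is handed in: Each of the four rests in its own tray: centre within 50 mm along and 35 mm across of the tray's centre, height above the tray floor right to 5 mm, tilt under 0.12 rad, slower than 0.02 m/s. Yellow-lidded pot and white-capped bottle within 20 mm of where they started (x of white_pot_mid in the frame of tray_yellow_floor between -0.05 and 0.05 m and y of white_pot_mid in the frame of tray_yellow_floor between -0.035 and 0.035 m and z of white_pot_mid in the frame of tray_yellow_floor between 0.021 and 0.031 m and angle between each of white_pot_mid, red_cap_bottle_mid, sink_mid, keys_mid's own z axis and vertical below 0.12 rad and linear speed of each of white_pot, red_cap_bottle, sink, keys below 0.02 m/s and x of red_cap_bottle_mid in the frame of tray_red_floor between -0.05 and 0.05 m and y of red_cap_bottle_mid in the frame of tray_red_floor between -0.035 and 0.035 m and z of red_cap_bottle_mid in the frame of tray_red_floor between 0.0655 and 0.0755 m and x of sink_mid in the frame of tray_green_floor between -0.05 and 0.05 m and y of sink_mid in the frame of tray_green_floor between -0.035 and 0.035 m and z of sink_mid in the frame of tray_green_floor between 0.011 and 0.021 m and x of keys_mid in the frame of tray_blue_floor between -0.05 and 0.05 m and y of keys_mid in the frame of tray_blue_floor between -0.035 and 0.035 m and z of keys_mid in the frame of tray_blue_floor between 0.004 and 0.014 m and distance of each of yellow_pot_mid, white_cap_bottle_mid from where it was at the start of the episode below 0.02 m); the robot touches nothing.
It fails at once if the yellow-lidded pot is moved by more than 20 mm or tipped (distance of yellow_pot_mid from where it was at the start of the episode above 0.02 m or angle between yellow_pot_mid's own z axis and vertical above 0.3 rad).
It fails at once if the cream bottle with the white cap is moved by more than 20 mm or tipped (distance of white_cap_bottle_mid from where it was at the start of the episode above 0.02 m or angle between white_cap_bottle_mid's own z axis and vertical above 0.3 rad).
It also fails if it takes over 118 s, if anything falls off the work surface, if the arm or the gripper's body presses on something with over 40 N, if the wrist force passes 120 N, or if a joint passes its speed limit or range.

## Robot

A 7-joint arm with a two-finger parallel gripper is mounted at the origin on a cart in front of the work surface, level with it; the furniture and walls round the work are solid. World frame = base frame: x ahead of the robot, y to its left, z up, the work surface at z = 0. Lengths are in m, angles in rad, forces in N, time in s.
With the tool pointing down it reaches from about 0.425 to 1.025 m from the base axis. Payload 9.4 kg.
Tool frame: the origin (TCP) lies on the centre line of the jaws, within the pads' length; the fingertips stand 22 mm ahead of it and the grasp point (between the pads) lies 3 mm ahead of it (ctrl.tip_reach is the z of the fingertips in the tool frame, in m); z points along the fingers, y is the line along which they close (so a half turn about z gives the same grasp; the last joint's range is limited). The gripper opens to 93 mm and grips with 3 to 60 N. Pads are 15 mm wide; open, the fingers measure 128 mm over their backs; the gripper's body (75 mm by 188 mm) begins 65 mm behind the grasp point.
Start: joints at [-1.256, 0.599, -0.003, 1.599, 0.002, 0.943, -0.08], TCP at [0.277, 0.67, 0.241] pointing down, gripper open.
Joint ranges: [-2.57, 2.57], [-0.35, 1.97], [-1.29, 1.29], [0.11, 2.56], [-1.05, 4.19], [0.11, 1.86], [-2.63, 2.63]. Speed limits (rad/s): [2.22, 2.22, 3.01, 3.01, 3.14, 3.14, 3.14].

## Interface

Orientations are given as a unit quaternion [x, y, z, w].
In Python, from rig import telemetry, eyes, ctrl, finder gives the robot as it stands. The module is installed in compiled form; this text tells all that it offers.
- The arm moves only by the tool step_arm, never from a script. Its argument "motion" is a list of rows, each a list of 3 entries, a list of its own where there are three numbers: the finger opening in cm, from 0 to 9.3, then the shift along the world's x, y, z in cm, then the turn, a rotation vector about the world's x, y, z in rad. A call has exactly 5 rows; each row shifts and turns the commanded pose from where the row before left it; what a row does not reach is not made up. A row lasts 1/8 s, in which the tool goes at most 62.5 mm and 10.7 degrees, less where a joint would pass 70% of its speed; a pose out of reach is approached as far as the arm can. A call is refused whole if a number of a shift passes 6.25 or a number of a turn 0.188, either way. A call with a gripper value outside its range is refused whole. The fingers move at their own pace and stop on an object; "grip_force" is the grip in N (left out, the last holds). Time passes only in rows, so rows that do not move let the fingers close, or fill a call up. It gives the time, the measured TCP pose, the force, the opening and the grip force at its end, in the units of the state.
- telemetry.read_state(): the state, without advancing time (a new reading comes with each control period).
- eyes.capture(name): name is "side" or "top"; returns a dict with "color" (384x512x3 uint8, red, green, blue), "range_z" (384x512 float32, m along the optical axis (not along the pixel's ray), 0 where there is no reading), "fx", "fy", "cx", "cy" (pixels), "eye" and "attitude" of the camera in the world. Camera axes: x right, y down, z forward; pixel columns grow to the right and rows downward; lengths in m; the calibration is good to about 2 mm. A picture is of the moment at which its call begins.
- ctrl.sign_off(): hands the job in; it is judged then, once.
Trained networks look in a picture, given as the dict that the camera call returned (one of the last four; its "shot" number tells which), for a name from the list of things; names that differ only in an ending like _2 or _b are one class to them, and where a whole thing is asked for, a point or a joint stands for the part that bears it (a point fixed in the world has none). Each returns a list of dicts, best first, with "p" (0 to 1); they miss things now and then, are a little off and sometimes report something else, mostly with a low value. They report only what shows in the picture. A call takes as long as a camera call. They do not tell look-alikes from the thing itself.
- finder.cut_out(picture, thing): "mask" (384x512 bool, what is visible of it) and "box" ([left, top, right, bottom] in pixels, round what is visible of it).
The state is a dict: "time": time; "joints": joint angles; "qd": joint speeds; "joint_torque": joint torques, N m; "eef_pos": TCP position; "ee_rot": TCP orientation; "force": force on the tool from outside, world axes, zero at the start; "ft_torque": the same for the moment, N m; "finger_gap": finger opening in m; "gripper_force": force on a finger pad.
Only numpy, scipy, OpenCV 4.12 (cv2) and the standard library are available. Lean on these libraries where they do the work, as an engineer would, in place of code of your own. Each camera call takes 0.05 s, during which the arm holds its last target. There are 200 camera calls.

## Working session

There is one attempt and no reset: what is moved stays moved. The work goes in short steps, Python scripts to look and compute and a tool call to move; the robot and the scene stay as the last step left them, time stands still between calls to the robot, and variables do not carry over. Pictures are saved under pics/ and viewed, at most 14 in all, crops included, and the job is handed in when it is done.

Besides the shell and the picture viewer there is one more tool, called after "Request:" as name([rows], argument=value, ...), one row to a line, values as JSON. step_arm: Moves the arm, as the interface text tells. Its arguments: {"type":"object","properties":{"motion":{"type":"array"},"grip_force":{"type":"number"}},"required":["motion"]}

```bash
mkdir -p pics; cat > h.py <<'E'
import numpy as np,cv2
from scipy.spatial.transform import Rotation as R
from rig import telemetry, eyes, ctrl, finder
def world(p):
    v,u=np.mgrid[0:384,0:512]; z=p["range_z"]
    c=np.stack([(u-p["cx"])/p["fx"]*z,(v-p["cy"])/p["fy"]*z,z],-1)
    a=np.array(p["attitude"])
    M=a if a.shape==(3,3) else R.from_quat(a).as_matrix()
    return c@M.T+np.array(p["eye"])
def save(p,n): cv2.imwrite("pics/"+n,cv2.resize(p["color"][:,:,::-1],(800,600),interpolation=cv2.INTER_CUBIC))
E
python3 - <<'E'
from h import *
import pickle
for n in("top","side"):
    p=eyes.capture(n); save(p,n+"0.png"); pickle.dump(p,open(n+"0.pkl","wb")); print(n,p["eye"],p["attitude"],p["fx"])
s=telemetry.read_state(); print(s["eef_pos"],s["ee_rot"],s["finger_gap"],s["time"],ctrl.tip_reach)
E
```

```text
top [0.39241434 0.02720609 1.31366504] [-0.69790865  0.71210114 -0.05009419  0.05767203] 463.1827884467425
side [ 0.04186974 -1.12099724  1.0687199 ] [ 0.87524384 -0.20839396  0.08872041 -0.42737438] 476.09684341520597
[0.27670264 0.66966579 0.23985049] [ 1.94615165e-01  9.80879420e-01 -7.02774332e-04 -7.86874525e-05] 0.0929516168417156 0.1 0.022
```

View pics/top0.png

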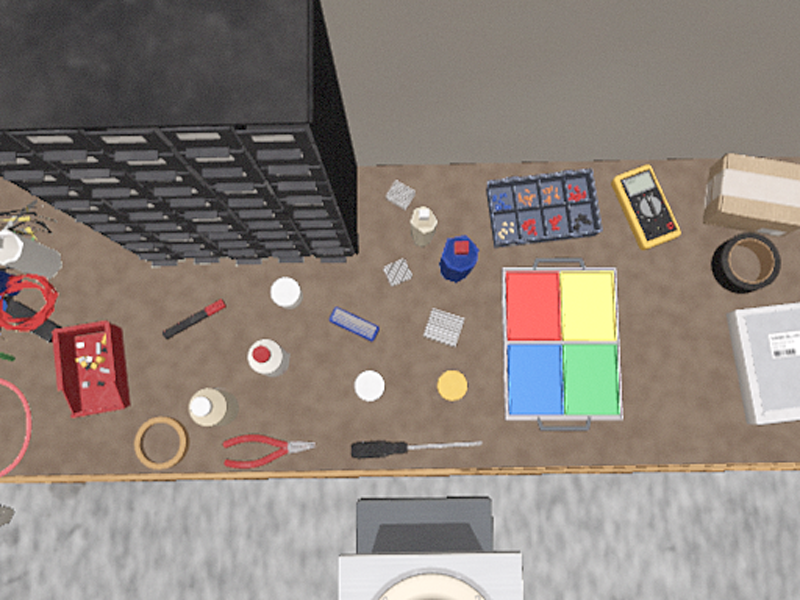

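View pics/side0.png

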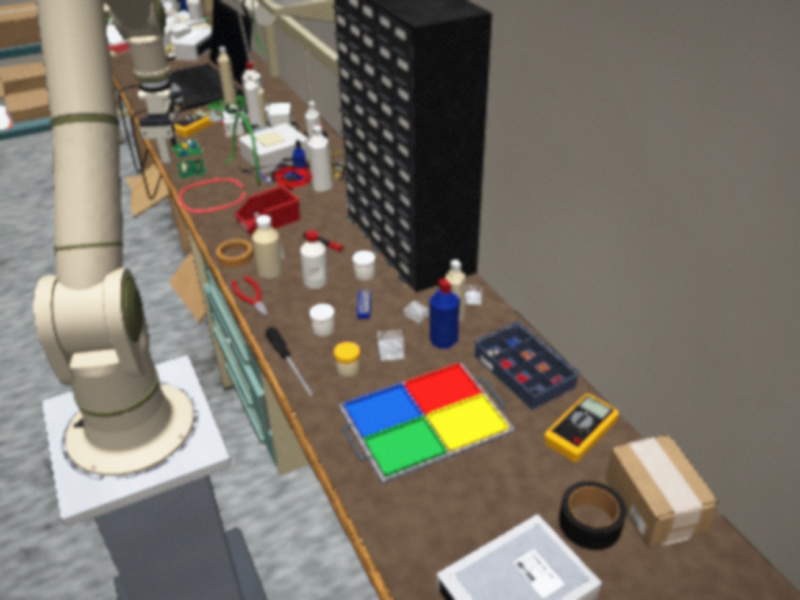

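The top view (800x600) shows these positions:
- **To move:** near white pot (369,386), red-cap bottle (268,357), largest sink (443,327) and keys (354,324).
- **Leave alone:** yellow pot (452,386) and white-cap bottle (208,407).
- **Trays:** red (533,306), yellow (588,306), blue (535,380), green (592,380).

The second white pot, at (285,292), is farther from the base.

```bash
python3 - <<'E'
from h import *
import pickle
p=pickle.load(open("top0.pkl","rb")); W=world(p); s=512/800
H=W[...,2]; m=((H>0.006)&(p["range_z"]>0)).astype(np.uint8)
n,L=cv2.connectedComponents(m,connectivity=4)
def rep(name,u,v):
    u,v=int(u*s),int(v*s); k=L[v,u]; q=L==k; P=W[q]; h=np.percentile(P[:,2],97)
    T=P[P[:,2]>h-0.012] if name not in("keys",) else P
    (c,sz,a)=cv2.minAreaRect((T[:,:2]*1000).astype(np.float32))
    print(name,k,len(P),"top z",h.round(4),"rect",np.round(c),np.round(sz),round(a,1),"mean",T.mean(0).round(4), "r",np.hypot(*T.mean(0)[:2]).round(3))
for a in [("pot",369,386),("pot2",285,292),("ypot",452,386),("redcap",262,354),("whitecap",202,406),("sink",443,327),("sink2",398,271),("sink3",400,193),("keys",354,324),("bluebottle",461,247)]: rep(*a)
C=cv2.cvtColor(p["color"],cv2.COLOR_RGB2HSV)
ok=np.zeros(H.shape,bool); ok[165:275,318:400]=1
for n,lo,hi in[("red",0,8),("yellow",22,35),("green",50,85),("blue",95,125)]:
    q=ok&(C[...,0]>=lo)&(C[...,0]<=hi)&(C[...,1]>120)&(C[...,2]>80); P=W[q]
    c,sz,a=cv2.minAreaRect((P[:,:2]*1000).astype(np.float32)); print(n,len(P),np.median(P[:,2]).round(4),np.round(c),np.round(sz),round(a,1),P.mean(0).round(4))
E
```

```text
pot 1569 289 top z 0.0589 rect [442.  99.] [49. 49.] 88.9 mean [0.4422 0.0985 0.0541] r 0.453
pot2 728 311 top z 0.0582 rect [610. 245.] [51. 49.] 44.1 mean [0.6098 0.2451 0.0538] r 0.657
ypot 1571 291 top z 0.0586 rect [440. -44.] [49. 49.] 89.3 mean [ 0.4396 -0.0446  0.0539] r 0.442
redcap 1273 485 top z 0.144 rect [493. 269.] [27. 27.] 62.1 mean [0.4926 0.2691 0.1416] r 0.561
whitecap 1695 635 top z 0.1574 rect [410. 363.] [31. 27.] 89.5 mean [0.4104 0.3617 0.1548] r 0.547
sink 1040 377 top z 0.0374 rect [545. -35.] [59. 51.] 69.8 mean [ 0.5454 -0.0353  0.0323] r 0.547
sink2 564 185 top z 0.0274 rect [649.  46.] [36. 42.] 22.5 mean [0.648  0.0456 0.0222] r 0.65
sink3 134 199 top z 0.0267 rect [795.  39.] [42. 36.] 58.0 mean [0.7943 0.0386 0.021 ] r 0.795
keys 1039 348 top z 0.0253 rect [557. 128.] [93. 34.] 64.3 mean [0.5545 0.127  0.0196] r 0.569
bluebottle 404 575 top z 0.1639 rect [659. -60.] [19. 21.] 0.1 mean [ 0.6587 -0.0598  0.1616] r 0.661
red 1497 0.0091 [535. -99.] [151. 349.] 25.0 [ 0.579  -0.1965  0.0193]
yellow 104 0.0157 [ 530. -153.] [146. 429.] 18.6 [ 0.5659 -0.2997  0.0276]
green 66 0.0141 [ 446. -293.] [ 96. 120.] 89.0 [ 0.4445 -0.3054  0.0141]
blue 1527 0.0093 [ 450. -109.] [269. 120.] 88.9 [ 0.4477 -0.195   0.0132]
```

```bash
python3 - <<'E'
from h import *
import pickle
p=pickle.load(open("top0.pkl","rb")); W=world(p); H=W[...,2]
C=cv2.cvtColor(p["color"],cv2.COLOR_RGB2HSV)
print([ (C[v,u],W[v,u].round(3)) for u,v in [(341,196),(376,196),(342,243),(379,243)]])
for n,u,v in[("red",341,196),("yellow",376,196),("blue",342,243),("green",379,243)]:
    d=np.abs(C.astype(int)-C[v,u]); q=(d[...,0]<8)&(d[...,1]<50)&(d[...,2]<70)
    k,L=cv2.connectedComponents(q.astype(np.uint8)); q=L==L[v,u]; P=W[q&(p["range_z"]>0)]
    c,sz,a=cv2.minAreaRect((P[:,:2]*1000).astype(np.float32)); print(n,len(P),np.median(P[:,2]).round(4),np.round(c),np.round(sz),round(a,1),P.mean(0).round(4))
q=np.s_[215:235,290:315]; print("bench",np.median(H[q]),H[q].std())
q=np.s_[180:185,290:300]; print("bench",np.median(H[q]))
E
```

```text
[(array([  1, 151, 255], dtype=uint8), array([ 0.579, -0.198,  0.012])), (array([ 30,  94, 255], dtype=uint8), array([ 0.577, -0.297,  0.01 ])), (array([107, 139, 246], dtype=uint8), array([ 0.446, -0.195,  0.01 ])), (array([ 68, 100, 231], dtype=uint8), array([ 0.445, -0.299,  0.006]))]
red 1476 0.0091 [ 580. -198.] [ 98. 125.] 89.2 [ 0.5805 -0.1984  0.0097]
yellow 1553 0.0094 [ 579. -297.] [ 99. 127.] 88.9 [ 0.58   -0.2971  0.0101]
blue 1513 0.0093 [ 449. -196.] [ 99. 122.] 89.0 [ 0.448  -0.1959  0.0098]
green 1556 0.0092 [ 446. -293.] [ 97. 125.] 89.1 [ 0.4464 -0.2947  0.0098]
bench 0.0018215378075882027 0.08291168233673357
bench 0.0021516321691340545
```

Request:
step_arm([
  [6,[2.7,-5,0],[0,0,0]],
  [6,[2.7,-5,0],[0,0,0]],
  [6,[2.7,-5,0],[0,0,0]],
  [6,[2.7,-5,0],[0,0,0]],
  [6,[2.7,-5,0],[0,0,0]],
], grip_force=40)

```text
time: 0.72
eef_pos: [0.4125, 0.4182, 0.2404]
ee_rot: [0.195, 0.981, -0.0, -0.0]
force: [0.8, 0.2, 0.1]
finger_gap: 0.0605
gripper_force: 0.0
```

Request:
step_arm([
  [6,[2.7,-5,0],[0,0,0]],
  [6,[2.7,-5,0],[0,0,0]],
  [6,[2.7,-5,0],[0,0,0]],
  [6,[0,0,0],[0,0,0]],
  [6,[0,0,0],[0,0,0]],
])

```text
time: 1.35
eef_pos: [0.4926, 0.2705, 0.2405]
ee_rot: [0.195, 0.981, 0.0, -0.0]
force: [0.0, 0.5, 0.6]
finger_gap: 0.0601
gripper_force: 0.0
```

Request:
step_arm([
  [6,[0,-0.15,-3.5],[0,0,0]],
  [6,[0,0,-3.5],[0,0,0]],
  [6,[0,0,-2.5],[0,0,0]],
  [6,[0,0,-1],[0,0,0]],
  [6,[0,0,0],[0,0,0]],
])

```text
time: 1.98
eef_pos: [0.4922, 0.2696, 0.1353]
ee_rot: [0.194, 0.981, -0.0, -0.0]
force: [0.0, 0.2, 0.1]
finger_gap: 0.06
gripper_force: 0.0
```

Request:
step_arm([
  [1,[0,0,0],[0,0,0]],
  [1,[0,0,0],[0,0,0]],
  [1,[0,0,0],[0,0,0]],
  [1,[0,0,0],[0,0,0]],
  [1,[0,0,0],[0,0,0]],
])

```text
time: 2.6
eef_pos: [0.4938, 0.2693, 0.1364]
ee_rot: [0.195, 0.981, 0.001, 0.001]
force: [0.7, 0.9, 6.3]
finger_gap: 0.0285
gripper_force: 39.9
```

Request:
step_arm([
  [1,[0,0,1],[0,0,0]],
  [1,[0,0,3],[0,0,0]],
  [1,[0,0,3],[0,0,0]],
  [1,[0,0,3],[0,0,0]],
  [1,[0,-1,1],[0,0,0]],
])

```text
time: 3.22
eef_pos: [0.4929, 0.2588, 0.2472]
ee_rot: [0.194, 0.981, 0.001, 0.001]
force: [0.1, 0.0, -2.6]
finger_gap: 0.0283
gripper_force: 39.0
```

Request:
step_arm([
  [1,[0,-2,0],[0,0,0]],
  [1,[0.7,-3.5,0],[0,0,0]],
  [1,[0.7,-3.5,0],[0,0,0]],
  [1,[0.7,-3.5,0],[0,0,0]],
  [1,[0.7,-3.5,0],[0,0,0]],
])

```text
time: 3.85
eef_pos: [0.5197, 0.0955, 0.2441]
ee_rot: [0.195, 0.981, -0.001, -0.001]
force: [0.8, 0.7, -2.4]
finger_gap: 0.028
gripper_force: 39.0
```

Request:
step_arm([
  [1,[0.6,-3.5,0],[0,0,0]],
  [1,[0.6,-3.5,0],[0,0,0]],
  [1,[0.6,-3.5,0],[0,0,0]],
  [1,[0.6,-3.5,0],[0,0,0]],
  [1,[0.6,-3.5,0],[0,0,0]],
])

```text
time: 4.47
eef_pos: [0.5491, -0.0791, 0.2441]
ee_rot: [0.195, 0.981, -0.0, -0.001]
force: [0.9, 0.6, -1.7]
finger_gap: 0.0285
gripper_force: 39.0
```

Request:
step_arm([
  [1,[1.1,-3.5,0],[0,0,0]],
  [1,[1.1,-3.5,0],[0,0,0]],
  [1,[0.6,-2.5,0],[0,0,0]],
  [1,[0.2,-1.5,0],[0,0,0]],
  [1,[0,0,0],[0,0,0]],
])

```text
time: 5.1
eef_pos: [0.5796, -0.1878, 0.2446]
ee_rot: [0.196, 0.981, -0.0, -0.001]
force: [-0.3, 0.3, -2.9]
finger_gap: 0.0285
gripper_force: 38.7
```

Request:
step_arm([
  [1,[0,-0.5,-3],[0,0,0]],
  [1,[0,0,-3],[0,0,0]],
  [1,[0,0,-2],[0,0,0]],
  [1,[0,0,-1.2],[0,0,0]],
  [1,[0,0,-0.5],[0,0,0]],
])

```text
time: 5.72
eef_pos: [0.5806, -0.1907, 0.1482]
ee_rot: [0.194, 0.981, 0.0, -0.0]
force: [0.1, 0.9, -1.7]
finger_gap: 0.028
gripper_force: 38.7
```

Request:
step_arm([
  [1,[0,0,-0.2],[0,0,0]],
  [1,[0,0,-0.1],[0,0,0]],
  [1,[0,0,0],[0,0,0]],
  [1,[0,0,0],[0,0,0]],
  [1,[0,0,0],[0,0,0]],
])

```text
time: 6.35
eef_pos: [0.5809, -0.1915, 0.1458]
ee_rot: [0.195, 0.981, -0.0, 0.0]
force: [0.1, -0.0, -2.6]
finger_gap: 0.0284
gripper_force: 38.7
```

Request:
step_arm([
  [1,[0,0,-0.1],[0,0,0]],
  [1,[0,0,-0.1],[0,0,0]],
  [1,[0,0,-0.1],[0,0,0]],
  [1,[0,0,0],[0,0,0]],
  [1,[0,0,0],[0,0,0]],
])

```text
time: 6.98
eef_pos: [0.5815, -0.1918, 0.1436]
ee_rot: [0.195, 0.981, -0.0, 0.001]
force: [-0.5, -0.6, 5.6]
finger_gap: 0.0283
gripper_force: 39.4
```

Request:
step_arm([
  [5.5,[0,0,0],[0,0,0]],
  [5.5,[0,0,0],[0,0,0]],
  [5.5,[0,0,0],[0,0,0]],
  [5.5,[0,0,1],[0,0,0]],
  [5.5,[0,0,3],[0,0,0]],
])

```text
time: 7.6
eef_pos: [0.5801, -0.1912, 0.1823]
ee_rot: [0.195, 0.981, 0.0, -0.001]
force: [0.5, 0.4, 0.3]
finger_gap: 0.0549
gripper_force: 0.0
```

Request:
step_arm([
  [5.5,[0,0,5],[0,0,0]],
  [8,[-0.7,4,0],[0,0,0.04]],
  [8,[-1,4,0],[0,0,0]],
  [8,[-1,4,0],[0,0,0]],
  [8,[-0.9,3.7,0],[0,0,0]],
])

```text
time: 8.22
eef_pos: [0.5445, -0.0331, 0.2334]
ee_rot: [0.175, 0.985, 0.0, 0.0]
force: [1.1, -0.2, -0.3]
finger_gap: 0.0797
gripper_force: 0.0
```

Request:
step_arm([
  [8,[0,0,-5],[0,0,0]],
  [8,[0,0,-5],[0,0,0]],
  [8,[0,0,-4],[0,0,0]],
  [8,[0,0,-2],[0,0,0]],
  [8,[0,0,0],[0,0,0]],
])

```text
time: 8.85
eef_pos: [0.5443, -0.0344, 0.0718]
ee_rot: [0.175, 0.985, -0.0, -0.001]
force: [-0.6, 0.2, 0.2]
finger_gap: 0.0802
gripper_force: 0.0
```

Request:
step_arm([
  [8,[0,0,-2],[0,0,0]],
  [8,[0,0,-1.5],[0,0,0]],
  [8,[0,0,-0.7],[0,0,0]],
  [8,[0,0,-0.4],[0,0,0]],
  [8,[0,0,0],[0,0,0]],
])

```text
time: 9.48
eef_pos: [0.5449, -0.0344, 0.0267]
ee_rot: [0.175, 0.985, -0.0, 0.0]
force: [-1.2, 0.2, 0.2]
finger_gap: 0.0801
gripper_force: 0.0
```

Request:
step_arm([
  [4,[0,0,0],[0,0,0]],
  [4,[0,0,0],[0,0,0]],
  [4,[0,0,0],[0,0,0]],
  [4,[0,0,0],[0,0,0]],
  [4,[0,0,0],[0,0,0]],
], grip_force=30)

```text
time: 10.1
eef_pos: [0.545, -0.0344, 0.0269]
ee_rot: [0.175, 0.985, 0.0, 0.0]
force: [-0.5, 0.5, 5.8]
finger_gap: 0.0595
gripper_force: 30.0
```

Request:
step_arm([
  [4,[0,0,1],[0,0,0]],
  [4,[0,0,3],[0,0,0]],
  [4,[0,0,5],[0,0,0]],
  [4,[-1,0,5],[0,0,0]],
  [4,[-2,-3,3.5],[0,0,-0.1]],
])

```text
time: 10.72
eef_pos: [0.5154, -0.0629, 0.204]
ee_rot: [0.223, 0.975, 0.001, 0.001]
force: [0.2, -1.4, -2.0]
finger_gap: 0.06
gripper_force: 30.0
```

Request:
step_arm([
  [4,[-1.4,-4.5,0],[0,0,-0.18]],
  [4,[-1.4,-4.5,0],[0,0,-0.18]],
  [4,[-1.4,-4.5,0],[0,0,-0.18]],
  [4,[-1.4,-4.5,0],[0,0,-0.18]],
  [4,[-1.3,-4,0],[0,0,-0.18]],
])

```text
time: 11.35
eef_pos: [0.4449, -0.2858, 0.2021]
ee_rot: [0.628, 0.778, 0.0, 0.0]
force: [-0.1, 0.5, -1.1]
finger_gap: 0.0598
gripper_force: 30.0
```

Request:
step_arm([
  [4,[0,-1.1,0],[0,0,-0.15]],
  [4,[0,0,-4],[0,0,-0.07]],
  [4,[0,0,-4],[0,0,0]],
  [4,[0,0,-4],[0,0,0]],
  [4,[0,0,0],[0,0,0]],
])

```text
time: 11.98
eef_pos: [0.4443, -0.2946, 0.0799]
ee_rot: [0.708, 0.707, -0.001, -0.002]
force: [-1.0, 0.2, -0.8]
finger_gap: 0.0602
gripper_force: 30.0
```

Request:
step_arm([
  [4,[0.2,0,-2],[0,0,0]],
  [4,[0,0,-1.5],[0,0,0]],
  [4,[0,0,-0.8],[0,0,0]],
  [4,[0,0,-0.2],[0,0,0]],
  [4,[0,0,0],[0,0,0]],
])

```text
time: 12.6
eef_pos: [0.4479, -0.2955, 0.037]
ee_rot: [0.708, 0.707, 0.0, 0.0]
force: [0.7, 0.3, -1.8]
finger_gap: 0.0594
gripper_force: 30.0
```

Request:
step_arm([
  [4,[0,0,-0.1],[0,0,0]],
  [4,[0,0,0],[0,0,0]],
  [4,[0,0,0],[0,0,0]],
  [4,[0,0,0],[0,0,0]],
  [4,[0,0,0],[0,0,0]],
])

```text
time: 13.22
eef_pos: [0.4478, -0.2954, 0.0356]
ee_rot: [0.707, 0.707, -0.0, -0.0]
force: [0.5, 0.6, -1.5]
finger_gap: 0.0598
gripper_force: 30.0
```

Request:
step_arm([
  [4,[0,0,-0.1],[0,0,0]],
  [4,[0,0,-0.1],[0,0,0]],
  [4,[0,0,0],[0,0,0]],
  [4,[0,0,0],[0,0,0]],
  [4,[0,0,0],[0,0,0]],
])

```text
time: 13.85
eef_pos: [0.4478, -0.2954, 0.0339]
ee_rot: [0.707, 0.707, 0.0, 0.0]
force: [-0.9, 0.7, 5.6]
finger_gap: 0.0598
gripper_force: 30.0
```

Request:
step_arm([
  [7.2,[0,0,0],[0,0,0]],
  [7.2,[0,0,0],[0,0,0]],
  [7.2,[0,0,1],[0,0,0]],
  [7.2,[0,0,4],[0,0,0]],
  [7.2,[0,0,6],[0,0,0]],
])

```text
time: 14.48
eef_pos: [0.4471, -0.2951, 0.1442]
ee_rot: [0.708, 0.707, -0.0, -0.001]
force: [1.7, -0.4, -0.3]
finger_gap: 0.0722
gripper_force: 0.0
```

Request:
step_arm([
  [7.2,[0,4,3],[0,0,0]],
  [7.2,[0,6,0],[0,0,0]],
  [7.2,[0,6,0],[0,0,0]],
  [7.2,[0,6,0],[0,0,0]],
  [7.2,[0,6,0],[0,0,0]],
])

```text
time: 15.1
eef_pos: [0.4477, -0.0136, 0.1743]
ee_rot: [0.708, 0.707, 0.0, 0.0]
force: [0.9, 0.0, 0.9]
finger_gap: 0.0719
gripper_force: 0.0
```

Request:
step_arm([
  [7.5,[-0.3,5,0],[0,0,0]],
  [7.5,[-0.3,5,0],[0,0,0]],
  [7.5,[0,1.4,-2],[0,0,0]],
  [7.5,[0,0,-4],[0,0,0]],
  [7.5,[0,0,0],[0,0,0]],
])

```text
time: 15.72
eef_pos: [0.4407, 0.0984, 0.1126]
ee_rot: [0.707, 0.707, -0.002, -0.001]
force: [0.9, 0.1, -0.8]
finger_gap: 0.075
gripper_force: 0.0
```

Request:
step_arm([
  [7.5,[0.1,0,-2.5],[0,0,0]],
  [7.5,[0,0,-2.5],[0,0,0]],
  [7.5,[0,0,-1],[0,0,0]],
  [7.5,[0,0,-0.6],[0,0,0]],
  [7.5,[0,0,0],[0,0,0]],
])

```text
time: 16.35
eef_pos: [0.4431, 0.0985, 0.0481]
ee_rot: [0.708, 0.707, 0.0, 0.0]
force: [-0.1, -0.1, -0.2]
finger_gap: 0.0751
gripper_force: 0.0
```

Request:
step_arm([
  [3,[0,0,0],[0,0,0]],
  [3,[0,0,0],[0,0,0]],
  [3,[0,0,0],[0,0,0]],
  [3,[0,0,0],[0,0,0]],
  [3,[0,0,0],[0,0,0]],
])

```text
time: 16.98
eef_pos: [0.4429, 0.0987, 0.0479]
ee_rot: [0.707, 0.707, 0.0, 0.0]
force: [-0.6, -0.2, 6.2]
finger_gap: 0.0502
gripper_force: 30.0
```

Request:
step_arm([
  [3,[0,0,1],[0,0,0]],
  [3,[0,0,3],[0,0,0]],
  [3,[0,0,5],[0,0,0]],
  [3,[0,0,5],[0,0,0]],
  [3,[1,-2,5],[0,0,0]],
])

```text
time: 17.6
eef_pos: [0.4519, 0.0792, 0.2395]
ee_rot: [0.707, 0.708, -0.0, -0.0]
force: [1.0, 0.9, -1.1]
finger_gap: 0.0506
gripper_force: 30.0
```

Request:
step_arm([
  [3,[1.5,-4.5,0],[0,0,0]],
  [3,[1.6,-4.8,0],[0,0,0]],
  [3,[1.6,-4.8,0],[0,0,0]],
  [3,[1.6,-4.8,0],[0,0,0]],
  [3,[1.6,-4.8,0],[0,0,0]],
])

```text
time: 18.23
eef_pos: [0.5318, -0.1599, 0.2381]
ee_rot: [0.707, 0.707, 0.0, -0.0]
force: [0.2, 0.4, -0.4]
finger_gap: 0.0504
gripper_force: 30.0
```

Request:
step_arm([
  [3,[1.6,-4.8,0],[0,0,0]],
  [3,[1.6,-4.8,0],[0,0,0]],
  [3,[1.2,-3.6,0],[0,0,0]],
  [3,[0.4,-1,0],[0,0,0]],
  [3,[0,0,0],[0,0,0]],
])

```text
time: 18.85
eef_pos: [0.5794, -0.3002, 0.2376]
ee_rot: [0.708, 0.707, -0.0, -0.0]
force: [-0.0, 0.3, -1.2]
finger_gap: 0.0502
gripper_force: 30.0
```

Target z is 0.055, so I need to go down 18.3 cm.

Request:
step_arm([
  [3,[0,0,-4],[0,0,0]],
  [3,[0,0,-5],[0,0,0]],
  [3,[0,0,-4],[0,0,0]],
  [3,[0,0,-2.5],[0,0,0]],
  [3,[0,0,-1],[0,0,0]],
])

```text
time: 19.48
eef_pos: [0.5793, -0.2981, 0.0715]
ee_rot: [0.707, 0.707, -0.0, -0.001]
force: [-0.2, 0.7, -1.4]
finger_gap: 0.0505
gripper_force: 30.0
```

Request:
step_arm([
  [3,[0,0,-0.8],[0,0,0]],
  [3,[0,0,-0.5],[0,0,0]],
  [3,[0,0,-0.2],[0,0,0]],
  [3,[0,0,-0.1],[0,0,0]],
  [3,[0,0,-0.1],[0,0,0]],
])

```text
time: 20.1
eef_pos: [0.58, -0.3006, 0.0559]
ee_rot: [0.707, 0.707, 0.0, 0.0]
force: [0.3, 0.3, -0.1]
finger_gap: 0.05
gripper_force: 30.0
```

Request:
step_arm([
  [3,[0,0,-0.1],[0,0,0]],
  [3,[0,0,0],[0,0,0]],
  [3,[0,0,0],[0,0,0]],
  [3,[0,0,0],[0,0,0]],
  [3,[0,0,0],[0,0,0]],
])

```text
time: 20.72
eef_pos: [0.5799, -0.3005, 0.0549]
ee_rot: [0.707, 0.707, 0.0, 0.0]
force: [-1.6, 0.1, 5.9]
finger_gap: 0.0506
gripper_force: 30.0
```

Request:
step_arm([
  [7,[0,0,0],[0,0,0]],
  [7,[0,0,0],[0,0,0]],
  [7,[0,0,1],[0,0,0]],
  [7,[0,0,4],[0,0,0]],
  [7,[0,0,6],[0,0,0]],
])

```text
time: 21.35
eef_pos: [0.5791, -0.3, 0.1649]
ee_rot: [0.707, 0.707, -0.001, -0.001]
force: [1.4, -0.4, -0.2]
finger_gap: 0.0698
gripper_force: 0.0
```

Request:
step_arm([
  [7,[0,0,6],[0,0,0]],
  [7,[0,2,2],[0,0,-0.1]],
  [7,[-0.4,5,0],[0,0,-0.1]],
  [7,[-0.4,6,0],[0,0,-0.1]],
  [7,[-0.4,6,0],[0,0,-0.1]],
])

```text
time: 21.98
eef_pos: [0.5675, -0.1089, 0.2453]
ee_rot: [0.835, 0.55, 0.0, 0.0]
force: [0.9, -0.2, 1.1]
finger_gap: 0.0702
gripper_force: 0.0
```

Request:
step_arm([
  [7,[-0.4,6,0],[0,0,-0.05]],
  [7,[-0.4,6,0],[0,0,0]],
  [7,[-0.4,6,0],[0,0,0]],
  [7,[0,4,0],[0,0,0]],
  [7,[0,1.8,0],[0,0,0]],
])

```text
time: 22.6
eef_pos: [0.5555, 0.1301, 0.2449]
ee_rot: [0.846, 0.533, 0.0, -0.0]
force: [0.2, -0.2, -0.1]
finger_gap: 0.0699
gripper_force: 0.0
```

Request:
step_arm([
  [7,[0,0,-5],[0,0,0]],
  [7,[0,0,-5],[0,0,0]],
  [7,[0,0,-4],[0,0,0]],
  [7,[0,0,-2.5],[0,0,0]],
  [7,[0,0,0],[0,0,0]],
])

```text
time: 23.22
eef_pos: [0.5553, 0.1259, 0.0786]
ee_rot: [0.848, 0.53, -0.001, -0.0]
force: [-0.0, -0.1, 0.6]
finger_gap: 0.0701
gripper_force: 0.0
```

Request:
step_arm([
  [7,[0,0.1,-2],[0,0,0]],
  [7,[0,0,-2],[0,0,0]],
  [7,[0,0,-1],[0,0,0]],
  [7,[0,0,-0.4],[0,0,0]],
  [7,[0,0,0],[0,0,0]],
])

```text
time: 23.85
eef_pos: [0.5562, 0.1284, 0.0262]
ee_rot: [0.847, 0.531, 0.0, 0.0]
force: [0.5, -0.2, -0.7]
finger_gap: 0.0698
gripper_force: 0.0
```

Request:
step_arm([
  [1,[0,0,0],[0,0,0]],
  [1,[0,0,0],[0,0,0]],
  [1,[0,0,0],[0,0,0]],
  [1,[0,0,0],[0,0,0]],
  [1,[0,0,0],[0,0,0]],
])

```text
time: 24.48
eef_pos: [0.5558, 0.1286, 0.0256]
ee_rot: [0.847, 0.531, -0.0, -0.0]
force: [-0.4, -0.5, 1.7]
finger_gap: 0.03
gripper_force: 30.0
```

Request:
step_arm([
  [1,[0,0,1],[0,0,0]],
  [1,[0,0,3],[0,0,0]],
  [1,[0,0,5],[0,0,0]],
  [1,[0,0,5],[0,0,0]],
  [1,[0,-2,3],[0,0,0]],
])

```text
time: 25.1
eef_pos: [0.5561, 0.1097, 0.1982]
ee_rot: [0.847, 0.532, 0.001, 0.0]
force: [0.7, -0.1, -1.5]
finger_gap: 0.0295
gripper_force: 30.0
```

Request:
step_arm([
  [1,[-1.3,-4,0],[0,0,-0.14]],
  [1,[-1.6,-4.5,0],[0,0,-0.165]],
  [1,[-1.6,-4.5,0],[0,0,-0.165]],
  [1,[-1.6,-4.5,0],[0,0,-0.165]],
  [1,[-1.6,-4.5,0],[0,0,-0.165]],
])

```text
time: 25.72
eef_pos: [0.478, -0.1126, 0.1962]
ee_rot: [0.988, 0.157, 0.0, -0.0]
force: [0.2, 0.1, -0.8]
finger_gap: 0.0298
gripper_force: 30.0
```

Request:
step_arm([
  [1,[-1.6,-4.5,0],[0,0,-0.165]],
  [1,[-1.3,-3.5,0],[0,0,-0.165]],
  [1,[-0.3,-0.6,-2],[0,0,0]],
  [1,[0,0,-4],[0,0,0]],
  [1,[0,0,-4],[0,0,0]],
])

```text
time: 26.35
eef_pos: [0.4471, -0.1974, 0.0952]
ee_rot: [1.0, -0.005, 0.001, -0.0]
force: [1.0, 0.1, -2.1]
finger_gap: 0.0296
gripper_force: 30.0
```

Request:
step_arm([
  [1,[0,0,-2],[0,0,0]],
  [1,[0,0,-1.5],[0,0,0]],
  [1,[0,0,0],[0,0,0]],
  [1,[0,0,0],[0,0,0]],
  [1,[0,0,0],[0,0,0]],
])

```text
time: 26.98
eef_pos: [0.4472, -0.1974, 0.0613]
ee_rot: [1.0, -0.005, 0.0, 0.0]
force: [0.2, -0.1, -0.3]
finger_gap: 0.0295
gripper_force: 30.0
```

Target z is about 0.0325, so 2.9 cm down.

Request:
step_arm([
  [1,[0,0.1,-1],[0,0,0]],
  [1,[0,0,-1],[0,0,0]],
  [1,[0,0,-0.5],[0,0,0]],
  [1,[0,0,-0.2],[0,0,0]],
  [1,[0,0,-0.1],[0,0,0]],
])

```text
time: 27.6
eef_pos: [0.447, -0.1965, 0.0327]
ee_rot: [1.0, -0.005, 0.0, 0.0]
force: [-0.5, -0.3, -0.9]
finger_gap: 0.0294
gripper_force: 30.0
```

Request:
step_arm([
  [1,[0,0,-0.1],[0,0,0]],
  [1,[0,0,0],[0,0,0]],
  [1,[0,0,0],[0,0,0]],
  [1,[0,0,0],[0,0,0]],
  [1,[0,0,0],[0,0,0]],
])

```text
time: 28.22
eef_pos: [0.4469, -0.1965, 0.0326]
ee_rot: [1.0, -0.005, 0.001, -0.0]
force: [-1.1, 0.7, 13.2]
finger_gap: 0.0299
gripper_force: 30.0
```

Request:
step_arm([
  [4.3,[0,0,0.1],[0,0,0]],
  [4.3,[0,0,0],[0,0,0]],
  [4.3,[0,0,1],[0,0,0]],
  [4.3,[0,0,4],[0,0,0]],
  [4.3,[0,0,6],[0,0,0]],
])

```text
time: 28.85
eef_pos: [0.4461, -0.1963, 0.1429]
ee_rot: [1.0, -0.005, -0.002, -0.0]
force: [2.8, 0.2, 0.3]
finger_gap: 0.0429
gripper_force: 0.0
```

Request:
step_arm([
  [4.3,[0,0,6],[0,0,0]],
  [4.3,[0.5,6,4],[0,0,0]],
  [4.3,[0.5,6,0],[0,0,0]],
  [4.3,[0.5,6,0],[0,0,0]],
  [4.3,[0,6,0],[0,0,0]],
])

```text
time: 29.48
eef_pos: [0.4613, 0.0376, 0.2374]
ee_rot: [1.0, -0.005, 0.0, -0.0]
force: [0.7, -0.2, -0.6]
finger_gap: 0.043
gripper_force: 0.0
```

Request:
step_arm([
  [4.3,[0,6,0],[0,0,0]],
  [4.3,[0,4,0],[0,0,0]],
  [4.3,[0,3,0],[0,0,0]],
  [4.3,[0,0,0],[0,0,0]],
  [4.3,[0,0,0],[0,0,0]],
])

```text
time: 30.1
eef_pos: [0.461, 0.1646, 0.2372]
ee_rot: [1.0, -0.005, -0.0, 0.0]
force: [0.4, -0.4, 0.1]
finger_gap: 0.0432
gripper_force: 0.0
```

```bash
python3 - <<'E'
from h import *
p=eyes.capture("top"); W=world(p); save(p,"top1.png"); H=W[...,2]
q=eyes.capture("side"); save(q,"side1.png")
def box(x,y,n,h0,dx=.058,dy=.043):
    m=(abs(W[...,0]-x)<dx)&(abs(W[...,1]-y)<dy)&(H>h0)&(p["range_z"]>0); P=W[m]
    if len(P)<5: print(n,"none");return
    c,s,a=cv2.minAreaRect((P[:,:2]*1000).astype(np.float32)); print(n,len(P),np.round(c),np.round(s),round(a,1),"h",np.percentile(P[:,2],[5,50,95]).round(4),"off",(P[:,:2].mean(0)-[x,y]).round(3))
box(.58,-.198,"bottle cap",.13);box(.579,-.297,"pot",.045);box(.446,-.295,"sink",.025);box(.4475,-.196,"keys",.019)
box(.44,-.045,"ypot",.045);box(.4104,.3617,"wcap",.145)
E
```

```text
bottle cap 114 [ 579. -192.] [27. 27.] 89.0 h [0.1366 0.1481 0.1519] off [-0.001  0.006]
pot 296 [ 579. -301.] [51. 50.] 79.0 h [0.0538 0.0611 0.0653] off [-0.001 -0.002]
sink 394 [ 448. -294.] [52. 58.] 89.0 h [0.0264 0.0364 0.0439] off [ 0.001 -0.   ]
keys 361 [ 446. -196.] [90. 59.] 21.9 h [0.0222 0.0272 0.0319] off [-0.003  0.   ]
ypot 286 [439. -44.] [49. 49.] 88.8 h [0.0501 0.0541 0.0579] off [-0.     0.001]
wcap 15 [417. 371.] [ 5. 18.] 59.7 h [0.1535 0.1552 0.1573] off [0.007 0.009]
```

View pics/top1.png

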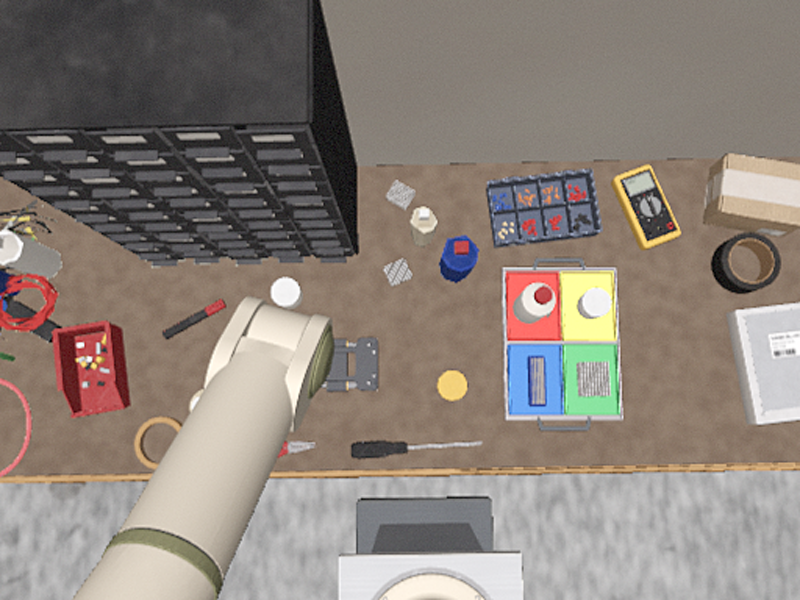

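View pics/side1.png

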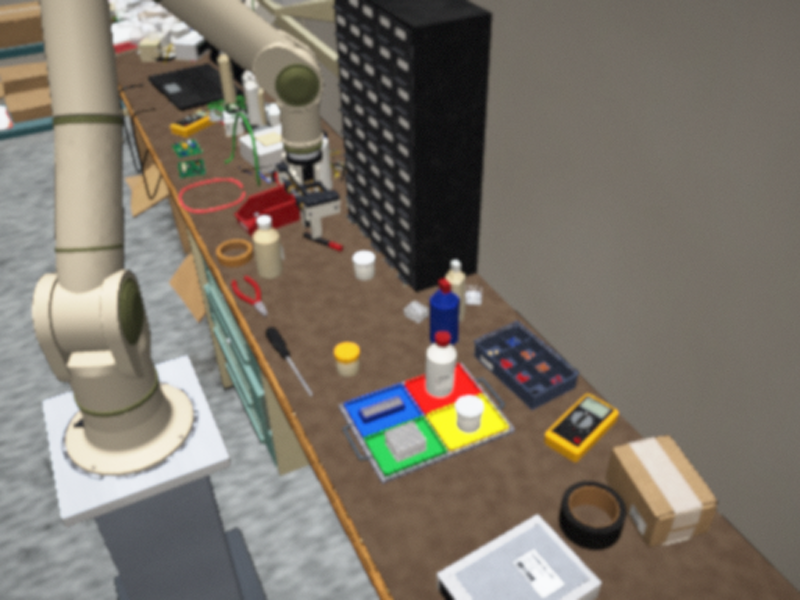

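The pictures show all four items upright in the right trays: bottle (540,298) red, pot (595,302) yellow, keys (537,380) blue, sink (593,378) green. Each is within 6 mm of its tray's centre. The yellow pot hasn't moved, and in the side view the cream bottle stands where it did, at (266,247). The arm is clear of everything.

```bash
python3 -c "
from rig import ctrl
print(ctrl.sign_off())"
```

```text
the job is handed in; nothing more can be done
None
```

The kit is packed and the job handed in at about 30 s: the final pictures showed all four items in their own trays, within 6 mm of centre, and both look-alikes where they started, though sign-off gave no verdict.

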